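# Rack the pickled test plates and nest the empty beakers

### The arm

A 7-joint arm with a two-finger parallel gripper is mounted at the origin on a cart in front of the work surface, level with it; the furniture and walls round the work are solid. World frame = base frame: x ahead of the robot, y to its left, z up, the work surface at z = 0. Lengths are in m, angles in rad, forces in N, time in s.
With the tool pointing down it reaches from about 0.425 to 0.875 m from the base axis. Payload 8.4 kg.
Tool frame: the origin (TCP) lies at the very end of the fingers, on their centre line; the grasp point (between the pads) lies 19 mm behind it; z points along the fingers, x is the direction in which the jaws open and shut, and the axes are right-handed (so a half turn about z gives the same grasp; the last joint's range is limited). The gripper opens to 87 mm and grips with 3 to 60 N. Pads are 19 mm wide; open, the fingers measure 117 mm over their backs; the gripper's body (75 mm by 190 mm) begins 51 mm behind the grasp point.
Start: joints at [-1.365, 0.333, 0.04, 1.465, -0.013, 1.343, -0.059], TCP at [0.195, 0.62, 0.223] pointing down, gripper open.
Joint ranges: [-2.58, 2.58], [-0.38, 2.09], [-1.3, 1.39], [0.25, 2.4], [-1.5, 4.64], [0.08, 2.09], [-2.65, 2.65]. Speed limits (rad/s): [2.22, 2.22, 2.79, 2.79, 3.14, 3.14, 3.14].

### API

Orientations are given as [roll, pitch, yaw] about the fixed x, y, z axes, in that order (R = Rz(yaw) Ry(pitch) Rx(roll)).
In Python, from cell import r, viewer gives the robot as it stands. Calls block until the motion is done:
- r.goto(position, orientation): joint-space move of the TCP to a pose.
- r.line_to(position, vel=0.15, ori=None, contact_N=None): straight line of the TCP; ori=None keeps the orientation; vel is the mean speed in m/s. With contact_N (N) it stops when the force on the tool has changed by that much, and returns True; else False.
- r.move_j(angles): joint-space move.
- r.open_jaws() and r.clamp(squeeze=None): open the fingers fully, or close them until they stop; squeeze is the grip in N (None keeps the last).
- r.hold(seconds).
- r.ik(position, orientation): joint angles nearest the present ones, or None.
- r.sense(): the state.
- viewer.camera(name): name is "side" or "top"; returns the picture (384x512x3 uint8, blue, green, red); there is no depth.
- viewer.camera_info(name): a dict with "intrinsics" (3x3 intrinsics, pixels), "extrinsics" (4x4, takes a point from camera to world coordinates). Camera axes: x right, y up, looking along -z (the intrinsics and any distortion apply to the point x, -y, -z); pixel columns grow to the right and rows downward; lengths in m; the calibration is good to about 2 mm. A picture is of the moment at which its call begins. camera_info takes no time and is no camera call.
A pose or a line that the arm cannot do raises r.MotionError and nothing moves.
- r.sign_off(): hands the job in, once; it reports no verdict.
The state is a dict: "time_s": time; "qpos": joint angles; "dq": joint speeds; "effort": joint torques, N m; "tool_pos": TCP position; "tool_rot": TCP orientation; "wrist_force": force on the tool from outside, world axes, zero at the start; "torque": the same for the moment, N m; "finger_gap": finger opening in m.
Only numpy, scipy, OpenCV 4.12 (cv2) and the standard library are available. Lean on these libraries where they do the work, as an engineer would, in place of code of your own. Each camera call takes 0.05 s, during which the arm holds its last target. There are 200 camera calls.

### The job

The brazed test plates have been pickled and rinsed, and the water has been poured off. Swing the back of the folded draining rack up and over until it rests against its stop, then take every copper plate out of its beaker and lean it there to dry: foot on the rubber strip behind the toe rail, lying flat against the back, the plates side by side. Then nest all the beakers into one straight, fully seated stack standing on the square steel plate, and leave the other things on the bench where they are.

Things in the scene. Friction and masses are not known exactly. Their poses are not given: they have to be found in the camera images.
- rack: fold-up draining rack, fixed. Origin on the bench under its middle; y along the rack, +x the way the raised back leans, away from the plates. Aluminium base x -40..45, y -130..130, 6 mm high. Black rubber foot strip along y, top 8 mm above the bench, x -7..9, 230 mm long; before it a round steel toe rail, 8 mm thick, axis x -13, z 12 mm.
- rack_back (a joint): the rack's back, a frame of 9 mm rod 236 mm wide, rails 36 and 88 mm from the hinge axis. 0 = folded toward the rack's -x, resting 0.30 rad above level; grows as it swings up and over; 1.62 = on its stop, leaning 20 degrees (0.349 rad) from upright to the rack's +x. No spring: falls forward below about 1.27, back onto its stop above. About 2 N at the rail lifts it.
- rack_hinge (a point): middle of the hinge axis, which is parallel to the rack's y (rack frame x 10, y 0, z 14 mm)
- rack_rail (a point): middle of the back's far (top) rail, 88 mm from the hinge axis, moves with the back; a black sleeve, 12 mm thick but look only (the rail is 9 mm), marks the place to grip
- rack_up (a point): the leaning attitude, fixed to the base: z points up along the raised back (20 degrees from upright to the rack's +x), y is the rack's y; origin on the foot strip where the rear foot edge of a plate lying on the back stands (rack frame x 3, y 0, z 8 mm)
- plate_1: flat copper plate, 5 mm thick (x), 38 wide (y), 150 long (z), 0.2 kg, a brass-coloured seam across it. Origin in the middle of its foot edge, z along it to the top end. Starts in a beaker, foot on the floor of it, leaning about 21 degrees, top end toward the robot (within 30 degrees) and about 50 mm above the rim. May be absent.
- plate_2: flat copper plate, 5 mm thick (x), 38 wide (y), 150 long (z), 0.2 kg, a brass-coloured seam across it. Origin in the middle of its foot edge, z along it to the top end. Starts in a beaker, foot on the floor of it, leaning about 21 degrees, top end toward the robot (within 30 degrees) and about 50 mm above the rim. May be absent.
- plate_3: flat copper plate, 5 mm thick (x), 38 wide (y), 150 long (z), 0.2 kg, a brass-coloured seam across it. Origin in the middle of its foot edge, z along it to the top end. Starts in a beaker, foot on the floor of it, leaning about 21 degrees, top end toward the robot (within 30 degrees) and about 50 mm above the rim. May be absent.
- beaker_1: round open steel beaker 95 mm high, 0.45 kg, bottom-heavy, origin under its foot, z up. Body 53 (foot) to 56 mm wide, above 45 mm a stacking collar 66 mm wide (61 inside). Floor 6 mm, wall 2.5 mm. Nested, the collar's shoulder (45 mm up) sits on the rim below: its origin is then 50 mm above the other's. Holds one plate or none.
- beaker_2: round open steel beaker 95 mm high, 0.45 kg, bottom-heavy, origin under its foot, z up. Body 53 (foot) to 56 mm wide, above 45 mm a stacking collar 66 mm wide (61 inside). Floor 6 mm, wall 2.5 mm. Nested, the collar's shoulder (45 mm up) sits on the rim below: its origin is then 50 mm above the other's. Holds one plate or none.
- beaker_3: round open steel beaker 95 mm high, 0.45 kg, bottom-heavy, origin under its foot, z up. Body 53 (foot) to 56 mm wide, above 45 mm a stacking collar 66 mm wide (61 inside). Floor 6 mm, wall 2.5 mm. Nested, the collar's shoulder (45 mm up) sits on the rim below: its origin is then 50 mm above the other's. Holds one plate or none.
- drip_plate: square steel plate 86 x 86 x 8 mm with a small hole in its middle, 0.43 kg, lying loose on the bench, where the stack shall stand; origin under its centre, its top 8 mm above the bench
- screw_tin: printed tin 57 mm wide, 72 mm high, standing behind the beakers before the yellow bricks; bystander
- v_block: grey steel block with a V notch, 42 x 50 x 35 mm, at the back; bystander
- goggles: goggles with dark round lenses and a green strap, lying on the hearth slab; bystander

How it is judged:
On the way, in this order (a step that is already met when the one before it is completed fails the run):
1. the rack's back is swung up against its stop (value of joint rack_back above 1.56 rad), for 0.2 s.
2. every plate leans on the rack, let go (value of joint rack_back above 1.56 rad and angle between the z axis of each of plate_1, plate_2, plate_3 and the z axis of rack_up, either way round below 0.105 rad and angle between the y axis of each of plate_1, plate_2, plate_3 and the y axis of rack, either way round below 0.12 rad and x of plate_1 in the frame of rack between -0.014 and 0.01 m and y of plate_1 in the frame of rack between -0.108 and 0.108 m and z of plate_1 in the frame of rack between 0.004 and 0.013 m and contact force between each of plate_1, plate_2, plate_3 and the fingers below 0.1 N and x of plate_2 in the frame of rack between -0.014 and 0.01 m and y of plate_2 in the frame of rack between -0.108 and 0.108 m and z of plate_2 in the frame of rack between 0.004 and 0.013 m and x of plate_3 in the frame of rack between -0.014 and 0.01 m and y of plate_3 in the frame of rack between -0.108 and 0.108 m and z of plate_3 in the frame of rack between 0.004 and 0.013 m), for 0.3 s.
At the end, for the whole second after the job is handed in: Back on its stop (0.06 rad). Each plate: foot on the strip behind the toe rail (5 mm), within 6 degrees of the 20-degree lean and 7 degrees square. Beakers: one upright stack (axes within 5 mm, seated within 4 mm), within 20 mm of the steel plate's centre. All at rest and let go (all of step 2 and horizontal distance between beaker_1 and beaker_2 below 0.005 m and distance between beaker_1 and beaker_2 between 0.045 and 0.104 m and horizontal distance between each of beaker_1, beaker_2 and beaker_3 below 0.005 m and distance between beaker_1 and beaker_3 between 0.045 and 0.104 m and distance between beaker_2 and beaker_3 between 0.045 and 0.104 m and angle between each of beaker_1, beaker_2, beaker_3's own z axis and vertical below 0.07 rad and horizontal distance between each of beaker_1, beaker_2, beaker_3 and drip_plate below 0.02 m and height (world z) of each of beaker_1, beaker_2, beaker_3 below 0.112 m and linear speed of each of plate_1, plate_2, plate_3, beaker_1, beaker_2, beaker_3 below 0.02 m/s); the robot touches nothing.
It fails at once if the screw tin is pushed more than 4 cm (distance of screw_tin from where it was at the start of the episode above 0.04 m).
It fails at once if the v block is pushed more than 4 cm (distance of v_block from where it was at the start of the episode above 0.04 m).
It fails at once if the goggles is pushed more than 4 cm (distance of goggles from where it was at the start of the episode above 0.04 m).
Of plate_1, plate_2, plate_3 only 2 to 3 are there at a start; the rules pass over those that are not, and their reading is None.
At some moment in a run one of drip_plate may be knocked a few centimetres aside while the robot is not near it.
It also fails if it takes over 200 s, if anything falls off the work surface, if the arm or the gripper's body presses on something with over 40 N, if the wrist force passes 120 N, or if a joint passes its speed limit or range.

## Working session

There is one attempt and no reset: what is moved stays moved. The work goes in short steps, each a Python script; the robot and the scene stay as the last script left them, time stands still between calls to the robot, and variables do not carry over. Pictures are saved under pics/ and viewed, about 12 in all and at most 16, crops included, and the job is handed in when it is done.

```bash
ls; mkdir -p pics; python3 - <<'E'
from cell import r, viewer
import cv2,numpy as np
for n in("side","top"):
    cv2.imwrite(f"pics/{n}0.png",cv2.resize(viewer.camera(n),(800,600),interpolation=cv2.INTER_CUBIC))
    cv2.imwrite(f"pics/raw_{n}0.png",viewer.camera(n))
    i=viewer.camera_info(n);print(n,{k:np.round(np.array(v),4).tolist() for k,v in i.items()})
print(r.sense())
E
```

```text
pics
side {'intrinsics': [[395.8437, 0.0, 262.0399], [0.0, 395.8437, 193.7045], [0.0, 0.0, 1.0]], 'extrinsics': [[0.8749, 0.3891, -0.2883, 0.3122], [-0.4842, 0.6957, -0.5306, -0.4216], [-0.0059, 0.6038, 0.7971, 0.8204], [0.0, 0.0, 0.0, 1.0]]}
top {'intrinsics': [[455.2441, 0.0, 251.7931], [0.0, 455.2441, 189.0301], [0.0, 0.0, 1.0]], 'extrinsics': [[0.0293, 0.995, -0.0953, 0.455], [-0.9995, 0.0301, 0.0064, 0.0493], [0.0092, 0.0951, 0.9954, 1.181], [0.0, 0.0, 0.0, 1.0]]}
{'time_s': 0.2, 'qpos': array([-1.36517917,  0.33362905,  0.03983432,  1.46594822, -0.01341444,
        1.34329098, -0.05853307]), 'dq': array([-0.00047488, -0.00137674, -0.00111755, -0.00395369,  0.00094136,
        0.00033691,  0.00160647]), 'effort': array([ 1.04479092e-03, -6.56094575e+01,  1.33455567e+00, -4.03697813e+01,
       -5.97590860e-02,  4.19388001e-02,  1.42680756e-04]), 'tool_pos': array([0.19497384, 0.61975012, 0.22199902]), 'tool_rot': array([3.14155757e+00, 1.01002666e-03, 1.26596713e+00]), 'wrist_force': array([-0.07116258,  0.60826872, -0.43144628]), 'torque': array([-0.01377323,  0.01088085, -0.03542524]), 'finger_gap': 0.08723505263696729}
```

View pics/top0.png

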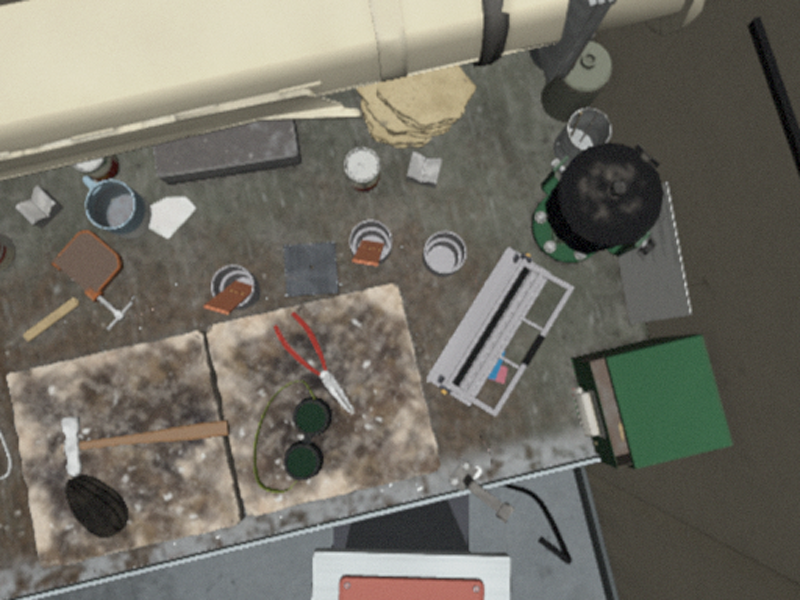

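View pics/side0.png

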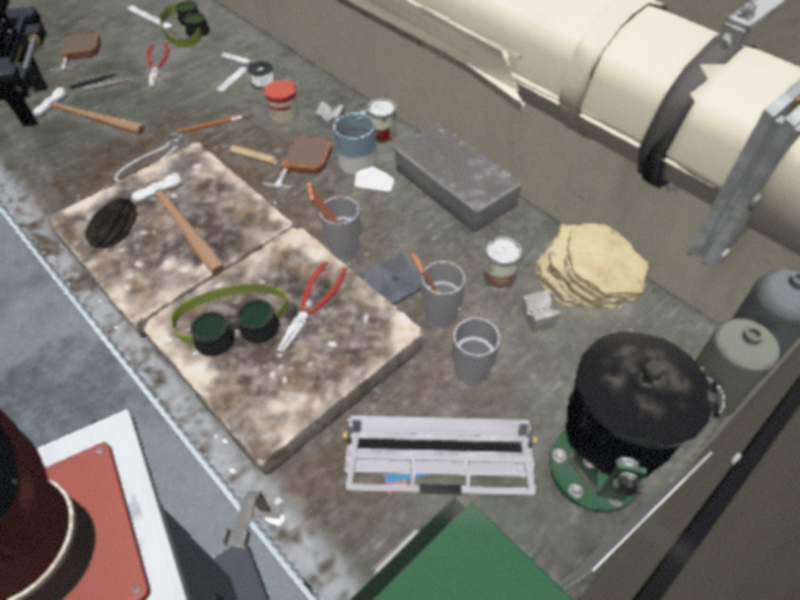

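Top view: plated beakers at about (232,287) and (370,240) (800 px scale), an empty one at (445,253), the drip plate at (311,269), and the rack at (500,332) with its sleeve at (535,350). Two plates are present. I'll zoom in for accurate pixels.

```bash
cat > h.py <<'E'
import numpy as np,cv2
from scipy.spatial.transform import Rotation as Rn
from cell import r,viewer
def ray(n,p):
    i=viewer.camera_info(n);K=np.array(i["intrinsics"]);E=np.array(i["extrinsics"])
    d=np.linalg.inv(K)@[p[0],p[1],1];d=E[:3,:3]@[d[0],-d[1],-d[2]]
    return E[:3,3],d/np.linalg.norm(d)
def onz(n,p,z):
    o,d=ray(n,p);return o+d*(z-o[2])/d[2]
def two(p,q): # top pixel, side pixel -> point, gap
    o,d=ray("top",p);a,b=ray("side",q)
    M=np.stack([d,-b],1);s=np.linalg.lstsq(M,a-o,rcond=None)[0]
    P,Q=o+s[0]*d,a+s[1]*b;return (P+Q)/2,np.linalg.norm(P-Q)
def crop(n,x,y,w,h,f,k):
    im=viewer.camera(n);cv2.imwrite(f,cv2.resize(im[y:y+h,x:x+w],None,fx=k,fy=k,interpolation=cv2.INTER_CUBIC));return im
E
python3 - <<'E'
import cv2,numpy as np
t=cv2.imread("pics/raw_top0.png");s=cv2.imread("pics/raw_side0.png")
def c(im,x,y,w,h,k):return cv2.resize(im[y:y+h,x:x+w],None,fx=k,fy=k,interpolation=cv2.INTER_CUBIC)
cv2.imwrite("pics/c1.png",np.vstack([c(t,125,130,200,75,4),c(s,180,110,160,65,5)[:,:800]])[:600])
cv2.imwrite("pics/c2.png",np.hstack([c(t,265,150,110,120,3.6),c(s,212,255,140,120,2.8).copy() if 0 else cv2.copyMakeBorder(c(s,212,255,140,70,2.8),0,432-196,0,0,0)]))
for n,im in(("top",t),("side",s)):
    hsv=cv2.cvtColor(im,cv2.COLOR_BGR2HSV)
    m=cv2.inRange(hsv,(0,110,70),(14,255,255))
    k,l,st,ce=cv2.connectedComponentsWithStats(m)
    for i in range(1,k):
        if st[i,4]>25:
            cn=cv2.findContours((l==i).astype(np.uint8),0,2)[0][0]
            print(n,st[i],ce[i].round(1),cv2.boxPoints(cv2.minAreaRect(cn)).round(1).tolist())
    m=cv2.inRange(hsv,(0,0,0),(180,255,40));k,l,st,ce=cv2.connectedComponentsWithStats(m)
    for i in range(1,k):
        if 25<st[i,4]<900:
            cn=cv2.findContours((l==i).astype(np.uint8),0,2)[0][0]
            print(n,"dark",st[i],ce[i].round(1),cv2.boxPoints(cv2.minAreaRect(cn)).round(1).tolist())
E
```

```text
top [ 46 147  32  46 172] [ 64.4 171. ] [[45.099998474121094, 149.3000030517578], [71.4000015258789, 143.10000610351562], [81.69999694824219, 186.89999389648438], [55.400001525878906, 193.10000610351562]]
top [225 155  20  15 211] [235.3 162. ] [[224.8000030517578, 167.1999969482422], [227.6999969482422, 152.6999969482422], [244.39999389648438, 156.10000610351562], [241.5, 170.5]]
top [131 180  30  21 322] [146.2 190.5] [[130.5, 195.5], [151.5, 174.5], [161.5, 184.5], [140.5, 205.5]]
top [187 200  22  37 143] [198.8 216.3] [[186.10000610351562, 200.5], [191.0, 197.60000610351562], [212.3000030517578, 233.39999389648438], [207.39999389648438, 236.39999389648438]]
top [175 208  29  32 130] [187.5 224.6] [[171.6999969482422, 212.0], [176.0, 208.0], [204.0, 238.10000610351562], [199.6999969482422, 242.10000610351562]]
top [218 369  91  15 989] [262.6 376.7] [[218.0, 369.0], [308.0, 369.0], [308.0, 383.0], [218.0, 383.0]]
top dark [479  11  33 101 824] [496.6  56.3] [[477.20001220703125, 13.699999809265137], [485.8999938964844, 10.699999809265137], [519.7000122070312, 108.0], [511.0, 111.
[... 5508 characters left out ...]

side dark [  0 270  13  62 537] [  4.4 302.1] [[0.0, 331.0], [0.0, 270.0], [12.0, 270.0], [12.0, 331.0]]
side dark [401 271   9   8  26] [405.7 274.8] [[400.79998779296875, 273.6000061035156], [407.20001220703125, 270.3999938964844], [409.79998779296875, 275.6000061035156], [403.3999938964844, 278.79998779296875]]
side dark [ 46 325  13  37 218] [ 52.9 343.1] [[44.599998474121094, 359.8999938964844], [50.0, 325.0], [61.29999923706055, 326.70001220703125], [55.900001525878906, 361.6000061035156]]
side dark [406 356  27  28 309] [419.8 372.2] [[405.3999938964844, 382.5], [426.20001220703125, 354.70001220703125], [436.29998779296875, 362.20001220703125], [415.3999938964844, 390.1000061035156]]
```

View pics/c1.png

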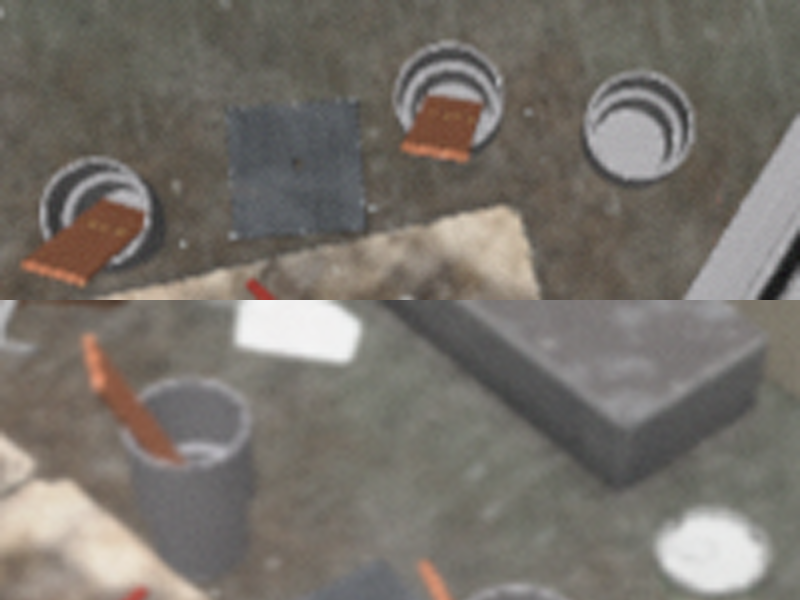

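View pics/c2.png

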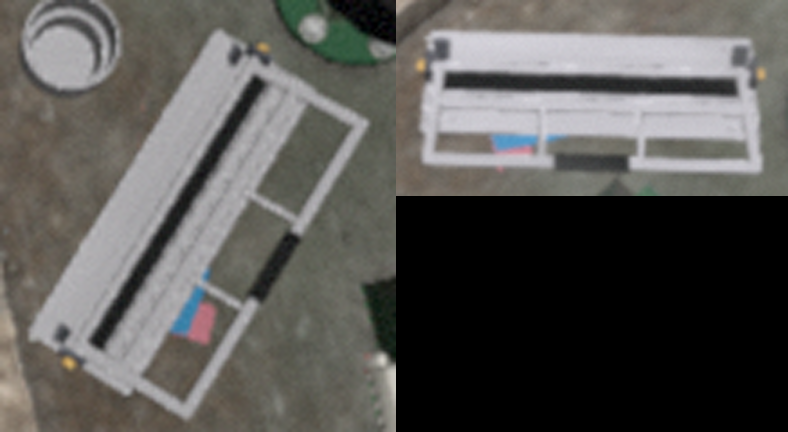

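```bash
python3 - <<'E'
from h import *
c=lambda x,y:(125+x/4,130+y/4)
for n,p in dict(A=(97,212),B=(449,95),C=(639,125)).items(): print(n,onz("top",c(*p),.095).round(4))
print("drip",onz("top",c(296,167),.008).round(4))
for nm,a,b in(("pA",(24,263),(83,282)),("pB",(403,148),(468,158))):
    P=onz("top",c(*a),.146);Q=onz("top",c(*b),.146);print(nm,((P+Q)/2).round(4),np.linalg.norm(P-Q).round(4),"edge dir deg",np.degrees(np.arctan2(*(P-Q)[1::-1])).round(1))
for n,ps in(("top",((338.06,172.2),(292.2,245.3))),("side",((334.1,286.4),(229.1,283.6)))):
    P,Q=[onz(n,p,.008) for p in ps];print("strip",n,((P+Q)/2).round(4),np.linalg.norm(P-Q).round(4),np.degrees(np.arctan2(*(Q-P)[1::-1])).round(1))
print("sleeve",onz("top",(341.1,224.2),.04).round(4))
print("plate A side-check two:",two(c(53,272),(180+92/5,110+60/5)) )
E
```

```text
A [0.5661 0.2881 0.095 ]
B [0.6434 0.0799 0.095 ]
C [ 0.6287 -0.0352  0.095 ]
drip [0.6082 0.18   0.008 ]
pA [0.5255 0.2999 0.146 ] 0.0354 edge dir deg 73.9
pB [0.6007 0.0851 0.146 ] 0.0377 edge dir deg 82.9
strip top [ 0.5219 -0.1237  0.008 ] 0.2243 149.0
strip side [ 0.5216 -0.1211  0.008 ] 0.2299 149.3
sleeve [ 0.4826 -0.1842  0.04  ]
plate A side-check two: (array([0.52616818, 0.3001418 , 0.14563122]), np.float64(0.0006661048300774861))
```

```bash
cat >> h.py <<'E'
YR=np.radians(59.1);XR=np.array([np.cos(YR),np.sin(YR),0]);YV=np.array([-XR[1],XR[0],0]);Z=np.array([0,0,1.])
RO=np.array([.5213,-.1233,0])
def rk(x,y,z): return RO+x*XR+y*YV+z*Z
def ori(n,tilt,flip=False):
    """tool axis back (-z) leans by tilt toward horizontal n, jaws along n; rpy"""
    n=np.array([n[0],n[1],0.])/np.hypot(n[0],n[1]);u=np.sin(tilt)*n+np.cos(tilt)*Z
    x=np.cos(tilt)*n-np.sin(tilt)*Z
    if flip:x=-x
    return Rn.from_matrix(np.stack([x,np.cross(-u,x),-u],1)).as_euler("xyz"),u
def rail(q,d=.088):
    a=.3+q;return rk(.010-d*np.cos(a),0,.014+d*np.sin(a))
E
python3 - <<'E'
from h import *
print("box corner",two((369.5,228.5),(301,322)))
for f in(0,1):
    for q in(0,.5,1,1.5):
        o,u=ori(XR,.349*q/1.62,f);j=r.ik(rail(q)-.008*u,o);print(f,q,None if j is None else np.round(j,2))
for nm,t,n in(("A",[.5262,.3,.146],(-.961,.277)),("B",[.601,.085,.146],(-.992,.124))):
    for f in(0,1):
        o,u=ori(n,.366,f)
        for d in(0,.15): 
            j=r.ik(np.array(t)-.042*u+d*u,o);print(nm,f,d,None if j is None else np.round(j,2))
for y in(-.06,.06):
    for f in(0,1):
        o,u=ori(XR,.349,f)
        for d in(0,.13):
            j=r.ik(rk(0,y,.009)+(.108+d)*u,o);print("rack",y,f,d,None if j is None else np.round(j,2))
E
```

```text
box corner (array([ 0.47972828, -0.23733971,  0.12078285]), np.float64(0.015653783260359436))
0 0 [-0.47  0.36  0.88  2.02 -0.34  0.92  1.62]
0 0.5 [-0.62  0.34  0.93  1.96 -0.2   1.01  1.42]
0 1 [-0.7   0.37  0.9   1.89 -0.1   1.1   1.25]
0 1.5 [-0.64  0.41  0.7   1.8   0.02  1.18  1.06]
1 0 [-0.7   0.55  1.22  2.03 -0.62  1.01 -1.27]
1 0.5 [-0.81  0.5   1.23  1.97 -0.42  1.05 -1.51]
1 1 [-0.91  0.55  1.22  1.89 -0.34  1.13 -1.67]
1 1.5 [-0.96  0.67  1.22  1.81 -0.34  1.21 -1.76]
A 0 0 [-0.85  0.21  0.09  1.92  0.39  0.85  1.87]
A 0 0.15 [-0.94  0.03  0.09  1.82  0.36  1.15  1.88]
A 1 0 [-1.12  0.22  0.4   1.94  0.31  0.83 -1.2 ]
A 1 0.15 [-1.19  0.02  0.34  1.83  0.35  1.15 -1.25]
B 0 0 [-0.62  0.14  0.35  2.02  0.15  0.66  2.64]
B 0 0.15 [-0.84 -0.13  0.46  1.96  0.27  0.99  2.53]
B 1 0 [-0.88  0.16  0.64  2.03  0.07  0.65 -0.44]
B 1 0.15 [-0.94 -0.14  0.55  1.96  0.3   0.99 -0.63]
rack -0.06 0 0 [-0.56  0.52  0.69  1.63 -0.01  1.26  1.12]
rack -0.06 0 0.13 [-0.57  0.46  0.66  1.42  0.04  1.51  1.09]
rack -0.06 1 0 [-0.84  0.78  1.21  1.64 -0.4   1.3  -1.7 ]
rack -0.06 1 0.13 [-0.85  0.68  1.21  1.44 -0.29  1.53 -1.79]
rack 0.06 0 0 [-0.7   0.29  0.63  1.88  0.12  1.23  0.9 ]
rack 0.06 0 0.13 [-0.72  0.22  0.58  1.67  0.15  1.5   0.87]
rack 0.06 1 0 [-1.12  0.53  1.22  1.89 -0.19  1.22 -1.94]
rack 0.06 1 0.13 [-1.18  0.4   1.22  1.69 -0.07  1.48 -2.05]
```

```bash
cat >> h.py <<'E'
def proj(n,P):
    i=viewer.camera_info(n);K=np.array(i["intrinsics"]);E=np.array(i["extrinsics"])
    c=E[:3,:3].T@(np.array(P)-E[:3,3]);v=K@[c[0],-c[1],-c[2]];return (v[:2]/v[2]).round(1)
E
python3 - <<'E'
from h import *
im=cv2.imread("pics/raw_top0.png")
for y in(.055,.075,.085):
    poly=np.array([proj("top",rk(-.074+a,y+b,.102)) for a,b in((-.095,-.0375),(-.095,.0375),(.095,.0375),(.095,-.0375))])
    o,u=ori(XR,0);P=rail(0)+y*YV-.008*u
    print(y,poly.tolist(),r.ik(P,o) is not None,r.ik(P+[0,0,.12],o) is not None)
    if y==.075: cv2.polylines(im,[poly.astype(int)],True,(0,255,255),1)
cv2.imwrite("pics/c3.png",cv2.resize(im[150:320,240:480],None,fx=3,fy=3))
E
```

```text
0.055 [[378.0, 251.5], [361.5, 278.7], [292.9, 234.8], [309.6, 208.1]] True True
0.075 [[373.6, 258.7], [357.1, 286.0], [288.4, 242.0], [305.2, 215.2]] True True
0.085 [[371.5, 262.4], [354.9, 289.7], [286.1, 245.6], [303.0, 218.7]] True True
```

View pics/c3.png

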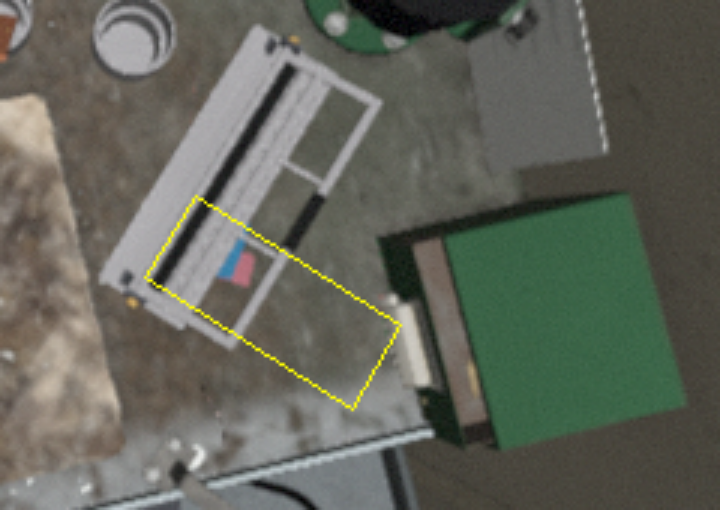

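```bash
python3 - <<'E'
from h import *
y=.09
o,u=ori(XR,0.02);P=rail(0)+y*YV-.0065*u
s=r.sense();r.line_to(np.array(s["tool_pos"])+[0,0,.1])
r.goto(P+[0,0,.2],o)
print(r.sense()["qpos"].round(2))
print(r.line_to(P+[0,0,.03],vel=.12,contact_N=6), r.sense()["tool_pos"].round(4),P.round(4),r.sense()["wrist_force"].round(1))
crop("top",240,150,200,150,"pics/d1.png",4)
E
```

```text
[-0.9  -0.34  0.92  1.98  0.29  1.39  0.97]
False [ 0.406  -0.1409  0.0636] [ 0.406  -0.1407  0.0335] [0.7 0.4 0. ]
```

View pics/d1.png

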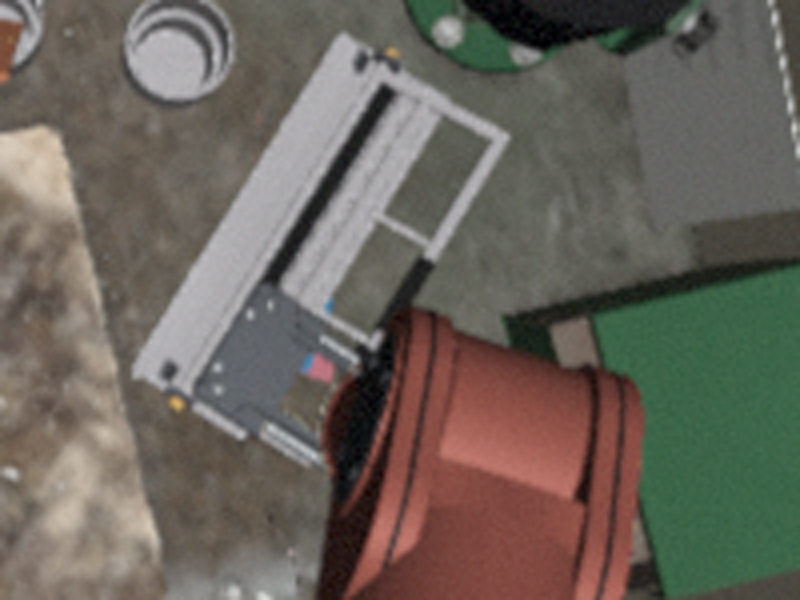

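```bash
python3 - <<'E'
from h import *
crop("side",150,150,300,234,"pics/d2.png",2.6)
E
```

```text
(no output)
```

View pics/d2.png

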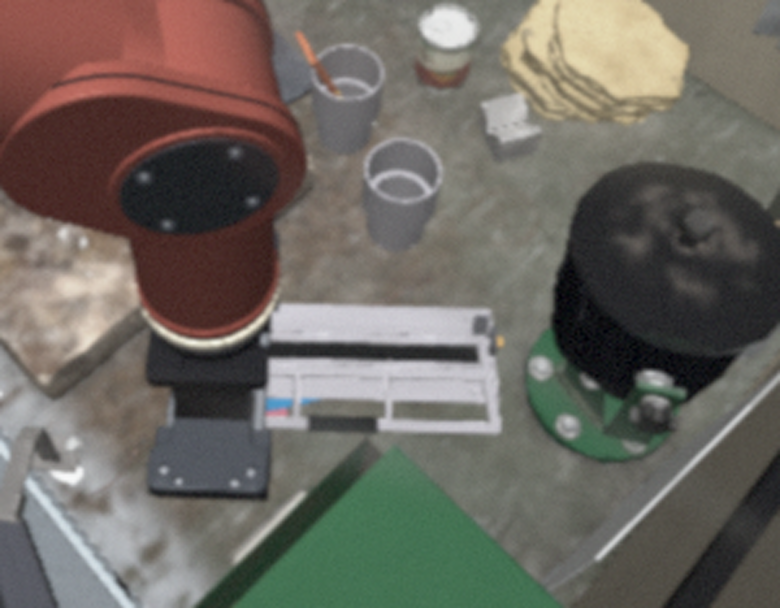

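```bash
python3 - <<'E'
from h import *
y=.09
o,u=ori(XR,0.02);P=rail(0)+y*YV-.0065*u
print(r.line_to(P,vel=.03,contact_N=5), r.sense()["tool_pos"].round(4),r.sense()["wrist_force"].round(1))
r.clamp(12);print(r.sense()["finger_gap"],r.sense()["wrist_force"].round(1))
if r.sense()["finger_gap"]>.006:
    for q in np.linspace(.06,1.56,16):
        o,u=ori(XR,.02+.33*q/1.62);r.line_to(rail(q)+y*YV-.0065*u,vel=.06,ori=o)
        s=r.sense();print(round(q,2),round(s["finger_gap"],4),s["wrist_force"].round(1))
crop("side",150,150,300,234,"pics/d3.png",2.6)
E
```

```text
False [ 0.4061 -0.1408  0.0337] [-1.   0.2 -0.5]
0.00828158039353525 [ 5.1  7.2 -4.3]
0.06 0.0085 [ 5.4  7.1 -5.1]
0.16 0.0084 [ 6.3  6.2 -6.6]
0.26 0.0083 [ 7.   6.8 -9.4]
0.36 0.0082 [  7.2   7.7 -10.4]
0.46 0.0083 [  6.8   7.4 -11.1]
0.56 0.0083 [  5.8   6.1 -11.5]
0.66 0.0086 [  4.7   5.2 -12.8]
0.76 0.0086 [  2.6   4.4 -12.6]
0.86 0.0084 [ -0.8   3.5 -10.1]
0.96 0.0085 [-4.1  2.7 -4.7]
1.06 0.0083 [-7.   2.2  0.6]
1.16 0.0083 [-6.2  2.7  2.4]
1.26 0.0084 [-6.4  2.3  3.6]
1.36 0.0083 [-6.2  3.3  4.7]
1.46 0.0086 [-4.3  3.1  6.1]
1.56 0.0084 [-4.7  4.2  7. ]
```

View pics/d3.png

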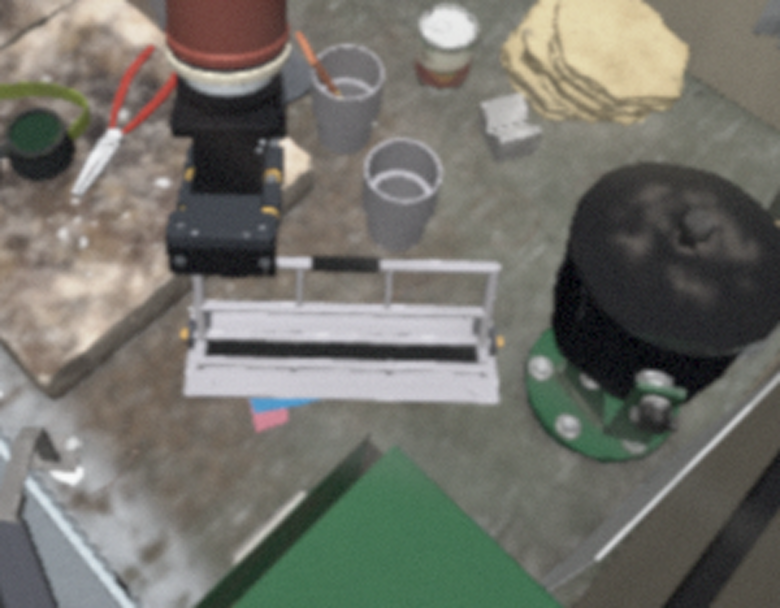

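```bash
cat >> h.py <<'E'
PL=dict(A=(np.array([.5262,.3,.146]),(-.961,.277)),B=(np.array([.601,.085,.146]),(-.992,.124)))
def pick(k,flip=False,squeeze=25):
    t,n=PL[k];o,u=ori(n,.366,flip);g=t-.042*u
    r.goto(g+.13*u,o);hit=r.line_to(g,vel=.08,contact_N=8)
    r.clamp(squeeze);s=r.sense();print(k,"hit",hit,"gap",s["finger_gap"],s["tool_pos"].round(4),g.round(4))
    return u
E
python3 - <<'E'
from h import *
r.open_jaws();r.hold(.3)
_,u=ori(XR,.35);p=np.array(r.sense()["tool_pos"]);r.line_to(p+.12*u);r.line_to(p+.2*u)
r.hold(.3)
im=viewer.camera("top");cv2.imwrite("pics/raw_top1.png",im)
u=pick("A")
cv2.imwrite("pics/e1.png",viewer.camera("top")[130:280,110:310].repeat(4,0).repeat(4,1))
E
```

```text
A hit False gap 0.004353740516188509 [0.5407 0.2959 0.1068] [0.5406 0.2958 0.1068]
```

View pics/e1.png

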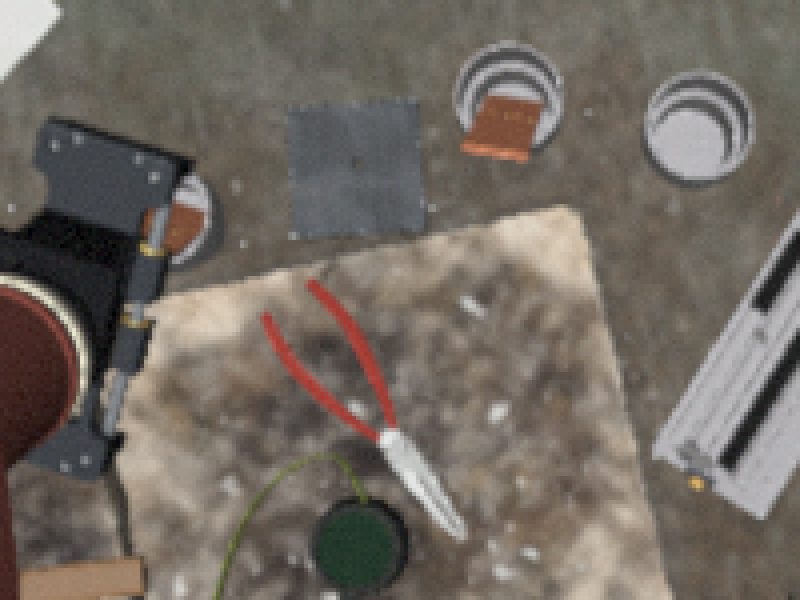

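```bash
cat >> h.py <<'E'
def place(y,flip=False,L=.108):
    o,u=ori(XR,.349,flip)
    b=rk(-.0024,y,.009)+L*u
    r.goto(b+.17*u,o);r.line_to(b+.03*u,vel=.2)
    hit=r.line_to(b-.012*u,vel=.03,contact_N=4);s=r.sense()
    print("hit",hit,"depth past",np.dot(np.array(s["tool_pos"])-b,u).round(4),s["wrist_force"].round(1))
    p=np.array(s["tool_pos"]);h2=r.line_to(p+.004*XR,vel=.02,contact_N=4);print("back",h2,np.dot(r.sense()["tool_pos"]-p,XR))
def let():
    r.open_jaws();r.hold(.3);u=-Rn.from_euler("xyz",r.sense()["tool_rot"]).as_matrix()[:,2]
    r.line_to(np.array(r.sense()["tool_pos"])+.1*u,vel=.12)
E
python3 - <<'E'
from h import *
_,u=ori(PL["A"][1],.366);p=np.array(r.sense()["tool_pos"])
r.line_to(p+.16*u,vel=.12);r.line_to(p+.16*u+[0,0,.04]);print(r.sense()["finger_gap"])
o,_=ori(XR,.349)
place(-.06);print(r.sense()["finger_gap"])
cv2.imwrite("pics/f1.png",np.hstack([cv2.resize(viewer.camera(n)[a:a+130,b:b+130],None,fx=3,fy=3) for n,a,b in(("top",140,260),("side",190,200))]))
E
```

```text
0.005140389205428501
hit True depth past -0.0013 [0.8 1.3 5.3]
back True 0.0015259720788135757
0.004745253603314183
```

View pics/f1.png

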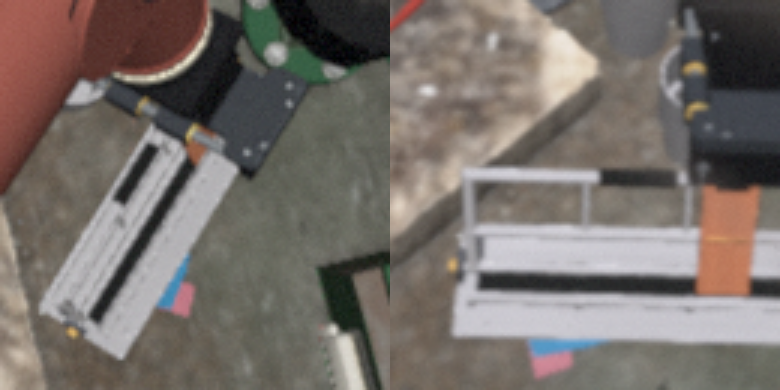

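```bash
python3 - <<'E'
from h import *
let();p=np.array(r.sense()["tool_pos"]);r.line_to(p+[0,0,.12])
u=pick("B",True)
p=np.array(r.sense()["tool_pos"]);r.line_to(p+.16*u,vel=.12);r.line_to(p+.16*u+[0,0,.04]);print(r.sense()["finger_gap"])
cv2.imwrite("pics/f2.png",np.hstack([cv2.resize(viewer.camera(n)[a:a+130,b:b+130],None,fx=3,fy=3) for n,a,b in(("top",140,260),("side",190,200))]))
E
```

```text
B hit False gap 0.004826761192462681 [0.6163 0.0831 0.1071] [0.6159 0.0831 0.1068]
0.005079554228112812
```

View pics/f2.png

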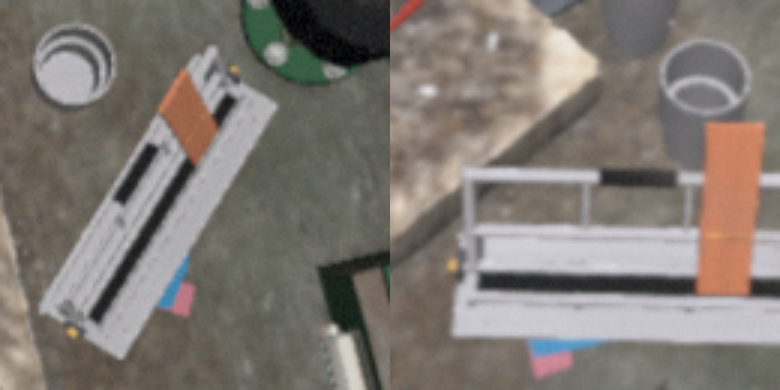

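```bash
python3 - <<'E'
from h import *
place(.055,True);print(r.sense()["finger_gap"])
let();p=np.array(r.sense()["tool_pos"]);r.line_to(p+[0,0,.1])
r.goto([.55,.2,.35],ori([0,1],0)[0])
cv2.imwrite("pics/raw_top2.png",viewer.camera("top"));cv2.imwrite("pics/raw_side2.png",viewer.camera("side"))
t=cv2.imread("pics/raw_top2.png");s=cv2.imread("pics/raw_side2.png")
c=lambda im,x,y,w,h,k:cv2.resize(im[y:y+h,x:x+w],None,fx=k,fy=k,interpolation=cv2.INTER_CUBIC)
cv2.imwrite("pics/g1.png",np.vstack([np.hstack([c(t,265,140,100,100,4),c(s,200,210,100,100,4)]),c(t,125,130,200,50,4)]))
for n,im in(("top",t),("side",s)):
    m=cv2.inRange(cv2.cvtColor(im,cv2.COLOR_BGR2HSV),(0,110,70),(16,255,255))
    k,l,st,ce=cv2.connectedComponentsWithStats(m)
    for i in range(1,k):
        if st[i,4]>150 and st[i,0]>215 and st[i,1]<330:
            cn=cv2.findContours((l==i).astype(np.uint8),0,2)[0][0]
            print(n,st[i],cv2.approxPolyDP(cv2.convexHull(cn),3,True)[:,0].tolist())
E
```

```text
hit True depth past -0.001 [1.  1.1 4.9]
back True 0.001271444369968747
0.005101385303245549
top [313 163  20  32 305] [[320, 163], [332, 181], [324, 194], [313, 176]]
top [287 206  22  27 304] [[294, 206], [308, 219], [301, 232], [287, 219]]
side [248 230  19  57 989] [[265, 230], [266, 285], [250, 286], [249, 230]]
side [302 231  22  57 979] [[321, 231], [319, 287], [302, 287], [306, 231]]
```

View pics/g1.png

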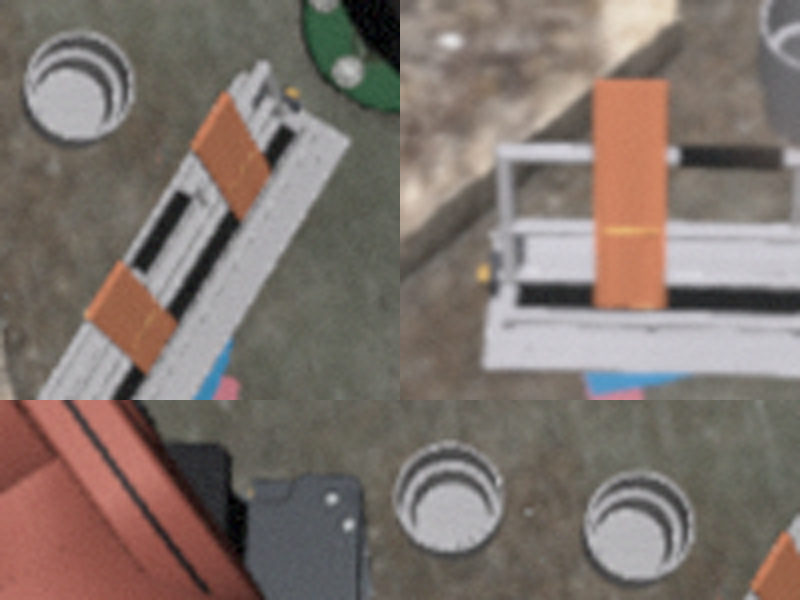

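```bash
python3 - <<'E'
from h import *
_,u=ori(XR,.349);R=np.stack([XR,YV,Z],1)
for nm,a,b,c_,d in(("A",(316.5,169.5),(313.5,230.5),(328,187.5),(310.5,287)),("B",(290.5,212.5),(257,230),(304.5,225.5),(258,286))):
    T,g=two(a,b);F,g2=two(c_,d);v=T-F;L=np.linalg.norm(v);v/=L
    print(nm,"gaps",g.round(4),g2.round(4),"L",L.round(3),"ang",np.degrees(np.arccos(v@u)).round(1),"side deg",np.degrees(v@YV).round(1),"foot rack",(R.T@(F-RO)).round(4))
r.goto([.45,.45,.35],ori([0,1],0)[0])
im=viewer.camera("top");cv2.imwrite("pics/raw_top3.png",im);cv2.imwrite("pics/raw_side3.png",viewer.camera("side"))
cv2.imwrite("pics/g2.png",cv2.resize(im[130:205,125:325],None,fx=4,fy=4,interpolation=cv2.INTER_CUBIC))
E
```

```text
A gaps 0.0028 0.0023 L 0.152 ang 2.8 side deg 1.6 foot rack [ 0.0006 -0.0639  0.0058]
B gaps 0.0002 0.001 L 0.152 ang 2.0 side deg 1.1 foot rack [-0.0001  0.0517  0.0043]
```

View pics/g2.png

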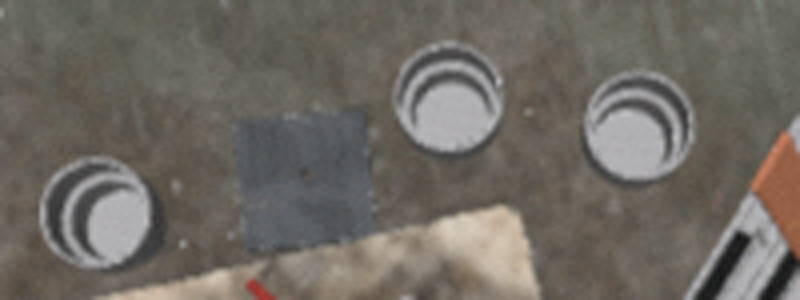

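```bash
cat >> h.py <<'E'
BK=dict(A=(.5661,.2881),B=(.6434,.0799),C=(.6287,-.0352))
def bpick(k,flip):
    o,_=ori([1,0],0,flip);x,y=BK[k];p=np.array([x,y,.056])
    r.goto(p+[0,0,.2],o);r.line_to(p+[0,0,.06],vel=.2);h=r.line_to(p,vel=.08,contact_N=6)
    r.clamp(25);s=r.sense();print(k,"hit",h,s["finger_gap"],s["tool_pos"].round(4),s["wrist_force"].round(1))
    r.line_to(p+[0,0,.2],vel=.15)
def bplace(xy,lev,flip):
    o,_=ori([1,0],0,flip);p=np.array([xy[0],xy[1],.056+.008+.05*lev])
    r.goto(p+[0,0,.13],o);r.line_to(p+[0,0,.055],vel=.1);h=r.line_to(p-[0,0,.008],vel=.025,contact_N=6);s=r.sense()
    print("place",lev,"hit",h,"dz",(s["tool_pos"]-p).round(4),s["wrist_force"].round(1))
    return h,s["tool_pos"][2]-p[2]
E
python3 - <<'E'
from h import *
D=onz("top",(125+305/4,130+178/4),.008);print(D)
for f in(0,1):
    o,_=ori([1,0],0,f);print(f,[None if j is None else j.round(2).tolist() for j in[r.ik(np.array([x,y,z]),o) for x,y in[*BK.values(),D[:2]] for z in(.056,.30)]])
E
```

```text
[0.60120446 0.17387032 0.008     ]
0 [[0.01, 0.55, -0.73, 1.65, 0.4, 1.1, -0.83], [0.05, 0.38, -0.8, 1.35, 0.27, 1.53, -0.73], [0.46, 0.63, -0.89, 1.61, 0.53, 1.16, -0.56], [0.48, 0.46, -0.98, 1.31, 0.38, 1.56, -0.45], [0.63, 0.58, -0.86, 1.66, 0.48, 1.12, -0.36], [0.65, 0.4, -0.92, 1.36, 0.31, 1.54, -0.23], [0.26, 0.55, -0.8, 1.67, 0.44, 1.1, -0.67], [0.28, 0.37, -0.85, 1.37, 0.27, 1.52, -0.55]]
1 [[0.3, 0.79, -1.21, 1.64, 0.77, 1.27, 2.08], [0.3, 0.57, -1.28, 1.34, 0.54, 1.62, 2.23], [0.61, 0.8, -1.19, 1.6, 0.77, 1.28, 2.44], [0.61, 0.59, -1.28, 1.3, 0.57, 1.64, 2.58], [0.82, 0.77, -1.2, 1.65, 0.75, 1.25, 2.61], None, [0.49, 0.76, -1.2, 1.66, 0.75, 1.25, 2.27], [0.5, 0.54, -1.28, 1.36, 0.52, 1.61, 2.43]]
```

```bash
python3 - <<'E'
from h import *
D=(.6012,.1739)
bpick("B",0);h,dz=bplace(D,0,0)
if h and abs(dz)<.006:
    r.open_jaws();r.line_to(np.array(r.sense()["tool_pos"])+[0,0,.16])
    r.goto([.45,.42,.3],ori([1,0],0)[0])
im=viewer.camera("top");cv2.imwrite("pics/raw_top4.png",im)
cv2.imwrite("pics/k1.png",cv2.resize(im[130:240,125:345],None,fx=3.6,fy=3.6,interpolation=cv2.INTER_CUBIC))
E
```

```text
B hit False 0.06553278755873182 [0.6433 0.0799 0.0562] [-1.4 -0.7  4.4]
place 0 hit True dz [-0.      0.     -0.0003] [-1.2 -0.5  5.9]
```

View pics/k1.png

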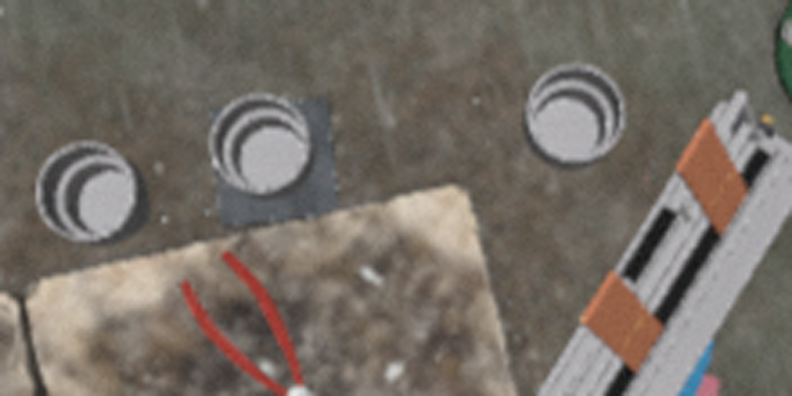

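```bash
python3 - <<'E'
from h import *
c=lambda x,y:(125+x/3.6,130+y/3.6)
print("stack",onz("top",c(260,144),.103).round(4),"drip",onz("top",c(274,158),.008).round(4),"C",onz("top",c(575,114),.095).round(4),"A",onz("top",c(87,191),.095).round(4))
E
```

```text
stack [0.5999 0.1738 0.103 ] drip [0.6028 0.1743 0.008 ] C [ 0.6277 -0.0352  0.095 ] A [0.5659 0.2883 0.095 ]
```

Beaker B stands within about 3 mm of the drip plate's centre. I'll nest C next, then A.

```bash
python3 - <<'E'
from h import *
D=(.6012,.1739)
for k,l in(("C",1),("A",2)):
    bpick(k,0);h,dz=bplace(D,l,0)
    if not(h and abs(dz)<.0035): print("STOP");break
    r.open_jaws();r.hold(.2);r.line_to(np.array(r.sense()["tool_pos"])+[0,0,.13])
else:
    r.goto([.42,.42,.35],ori([1,0],0)[0])
t=viewer.camera("top");s=viewer.camera("side")
cv2.imwrite("pics/raw_top5.png",t);cv2.imwrite("pics/raw_side5.png",s)
f=lambda im,x,y,w,h,k:cv2.resize(im[y:y+h,x:x+w],None,fx=k,fy=k,interpolation=cv2.INTER_CUBIC)
cv2.imwrite("pics/m1.png",np.hstack([f(t,150,120,200,300,2)[:400],f(s,180,100,200,200,2)]))
E
```

```text
C hit False 0.06407708285967992 [ 0.6288 -0.0352  0.0562] [-0.1 -0.2  1.6]
place 1 hit True dz [ 0.     -0.     -0.0003] [-0.4  0.   6.1]
A hit False 0.06653555961557302 [0.5662 0.2881 0.0563] [-1.  -0.7  2.3]
place 2 hit True dz [ 0.0001  0.     -0.0003] [-0.8 -1.4  5. ]
```

View pics/m1.png

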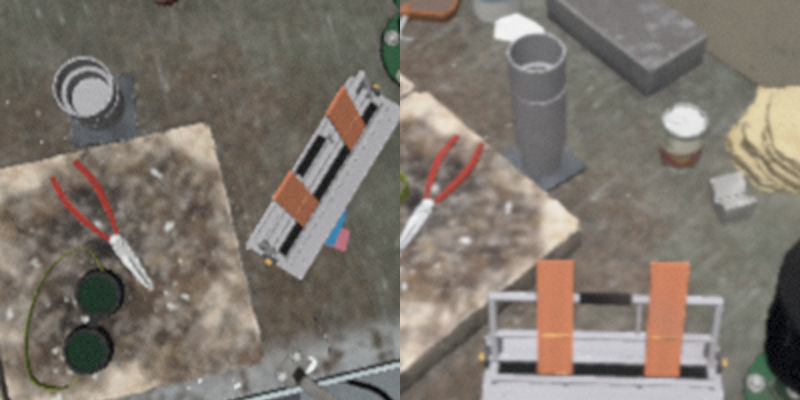

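The last picture shows a straight three-beaker stack on the steel plate, around (85,90) on the left and (540,110) on the right. Both plates are leaning on the rack.

```bash
python3 - <<'E'
from h import *
r.hold(.5);print(r.sense()["time_s"]);r.sign_off()
E
```

```text
82.0
the job is handed in; nothing more can be done
```

The job is done and handed in at 82 s, with no verdict reported. The rack's back was swung up onto its stop. Both copper plates (only two were present) lean on it side by side. The three beakers are nested in one stack on the square steel plate, which had been knocked about 1 cm aside before stacking and was found again from a fresh picture.

My last checks:
- **Plates:** Two-view measurement put them 2.0° and 2.8° off the wanted lean, with feet within 1 mm of the planned x. Foot height came out at 4–6 mm instead of about 9 mm. That is close to the 4 mm limit, but I put it down to measurement error, since the pictures show the feet on the strip behind the toe rail.
- **Back on its stop:** I judged this from the pictures only and did not measure the angle.
- **Stack:** Every beaker met contact within 0.3 mm of its expected seated height. The bottom one measured about 3 mm from the steel plate's centre. The stack looks straight and upright in both final views, though I did not measure its axes numerically after the last beaker.
- **Bystanders:** I never worked near them, and the tin, block and goggles show no sign of having moved.

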